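# Ring-test a grinding wheel

### The job

Ring-test the larger of the two grinding wheels hanging on the peg stands before it is mounted: with a fingertip, tap it lightly on its near face at the upper left and then the upper right, and then in the same way on its far face at the upper left and then the upper right. The spots lie 45 degrees either side of the top, some 30 mm in from the rim; near and far, left and right are as seen from the robot. Take the finger right off after each tap so that the wheel can ring, do not pinch the wheel or shove it hard, and leave the smaller wheel and everything else on the bench alone.

Things in the scene. Friction and masses are not known exactly. Their poses are not given: they have to be found in the camera images.
- wheel_swing (a joint): rocking of the larger wheel on its rubber-sleeved peg, rad: 0 = hanging upright, positive = its upper part has gone away from the robot (towards the far side), negative = towards the robot. The axis is level, in the plane of the wheel, through its centre. Where it is tapped it gives about 1.2 mm per newton, springs back by itself, and meets a hard stop at 0.26 rad either way (about 8.5 mm at a tapping spot), after which it is rigid
- wheel: the larger grinding wheel: plain grey disc standing upright on edge, 150 mm in diameter, 20 mm thick, hung through its bore on a peg 120 mm above the bench, so its top edge is 195 mm above the bench. Origin at its centre; x points square through it from the near face (the one towards the robot) to the far face, y to the left as seen from the robot, z up. The faces are flat at x = -10 and +10 mm, with a brown paper disc 56 mm across round the bore of each
- near_left: tapping spot: on the near face of the larger wheel, 45 degrees left of the top, 47 mm from the centre (28 mm in from the rim). Not marked. Any contact within about 20 mm of it counts. Origin on the face, at (-10, +33.2, +33.2) mm from the wheel's centre in the wheel's axes; axes like the wheel's
- near_right: the same on the near face, 45 degrees right of the top: (-10, -33.2, +33.2) mm from the wheel's centre
- far_left: the same on the far face, on the robot's left: (+10, +33.2, +33.2) mm from the wheel's centre
- far_right: the same on the far face, on the robot's right: (+10, -33.2, +33.2) mm from the wheel's centre
- stand: dark steel stand, fixed, that carries the larger wheel: base plate 110 x 110 x 10 mm; post 20 x 20 mm from 30 to 50 mm beyond the wheel's centre plane on the far side, 125 mm tall, so lower than the tapping spots and between the left and right ones; the peg sticks out of it towards the robot, through the wheel, and ends 42 mm before the wheel's centre plane. Origin at bench level straight below the wheel's centre, axes like the wheel's
- small_wheel: the smaller grinding wheel on a stand of the same kind, not to be touched: 100 mm in diameter, 16 mm thick, fixed. Origin at its centre, 120 mm above the bench; axes as for the larger wheel
- pipe_collar: bystander: short dark steel pipe collar standing on end, 48 mm across, 45 mm tall; origin at the centre of its underside
- pipe_nipple: bystander: bare steel pipe nipple standing on end, 43 mm across, 75 mm tall; origin at the centre of its underside
- wheel_flange: bystander: turned steel clamping flange lying flat, 60 mm across, 20 mm tall; origin at the centre of its underside
- wrench: bystander: spanner lying flat, 190 mm long; origin under its middle
- hammer: bystander: hammer lying flat, 280 mm long; origin under its middle
- paste_tin: bystander: low metal tin, 70 mm across, 50 mm tall; origin at the centre of its underside
- angle_grinder: bystander: angle grinder lying disc-up, about 330 mm long and 80 mm tall; origin under its motor

How it is judged:
By the outcome, as a careful person would: the job done as asked, in the order asked, and still so for the second after the job is handed in, with the robot touching nothing.
It also fails if it takes over 61 s, if anything falls off the work surface, if the arm or the gripper's body presses on something with over 40 N, if the wrist force passes 120 N, or if a joint passes its speed limit or range.

### The arm

A 7-joint arm with a two-finger parallel gripper is mounted at the origin on the work surface. World frame = base frame: x ahead of the robot, y to its left, z up, the work surface at z = 0. Lengths are in m, angles in rad, forces in N, time in s.
With the tool pointing down it reaches from about 0.35 to 0.9 m from the base axis. Payload 7.2 kg.
Tool frame: the origin (TCP) lies midway between the tips of the shut fingers; the grasp point (between the pads) lies 19 mm behind it; z points along the fingers, y is the direction in which the jaws open and shut (so a half turn about z gives the same grasp; the last joint's range is limited). The gripper opens to 88 mm and grips with 3 to 60 N. Pads are 20 mm wide; open, the fingers measure 115 mm over their backs; the gripper's body (75 mm by 178 mm) begins 61 mm behind the grasp point.
Start: joints at [-1.333, 0.411, -0.013, 1.596, 0.006, 1.134, -0.082], TCP at [0.188, 0.596, 0.201] pointing down, gripper open.
Joint ranges: [-2.95, 2.95], [-0.29, 1.99], [-1.47, 1.44], [0.14, 2.54], [-1.03, 4.17], [0.13, 1.85], [-2.86, 2.86]. Speed limits (rad/s): [2.39, 2.39, 3.01, 3.01, 3.14, 3.14, 3.14].

### API

Orientations are given as a rotation vector (axis times angle).
In Python, from station import * gives the robot as it stands.
- The arm moves only by the tool carry_out, never from a script. Its arguments are lists of equal length, an entry for each row: "jaw": the opening in per cent of the stroke, from 0 (shut) to 100 (fully open); "translation": the shift along the world's x, y, z in cm, a list of three; "turn": the turn, a rotation vector about the world's x, y, z in degrees, a list of three. In form: {"jaw": [jaw, ...], "translation": [[dx, dy, dz], ...], "turn": [[ax, ay, az], ...]}. A call has 1 to 5 rows; each row is the pose to reach, as a shift and turn from the pose commanded when the call began; what a row does not reach only later rows make up. A row lasts 1/12 s, in which the tool goes at most 41.7 mm and 7.16 degrees, less where a joint would pass 70% of its speed; a pose out of reach is approached as far as the arm can. A call with a gripper value outside its range is refused whole. The fingers move at their own pace and stop on an object; the grip force is fixed at half the most. Time passes only in rows, so rows that repeat a pose let the fingers close. It gives the time, the measured TCP pose, the force and the opening at its end, in the units of the state.
- state(): the state, without advancing time (a new reading comes with each control period).
- camera(name): name is "scene" or "top"; returns a dict with "color" (384x512x3 uint8, blue, green, red), "K" (3x3 intrinsics, pixels), "xyz" and "attitude" of the camera in the world. Camera axes: x right, y down, z forward; pixel columns grow to the right and rows downward; lengths in m; the calibration is good to about 2 mm. A picture is of the moment at which its call begins. There is no depth.
- finish_job(): hands the job in, once; it reports no verdict.
Trained networks look in a picture, given as the dict that the camera call returned (one of the last four; its "shot" number tells which), for a name from the list of things; names that differ only in an ending like _2 or _b are one class to them, and where a whole thing is asked for, a point or a joint stands for the part that bears it (a point fixed in the world has none). Each returns a list of dicts, best first, with "score" (0 to 1); they miss things now and then, are a little off and sometimes report something else, mostly with a low value. They report only what shows in the picture. A call takes as long as a camera call.
- boxes_of(picture, query): "uv" ([column, row] in pixels, amid what is visible of it).
- outline_of(picture, query): "pixels" (384x512 bool, what is visible of it) and "uv" ([column, row] in pixels, amid what is visible of it).
The state is a dict: "time_s": time; "joint_pos": joint angles; "dq": joint speeds; "effort": joint torques, N m; "tcp_pos": TCP position; "ee_rot": TCP orientation; "contact_force": force on the tool from outside, world axes, zero at the start; "moment": the same for the moment, N m; "gripper_width": finger opening in m.
Only numpy, scipy, OpenCV 4.12 (cv2) and the standard library are available. Lean on these libraries where they do the work, as an engineer would, in place of code of your own. Each camera call takes 0.05 s, during which the arm holds its last target. There are 200 camera calls.

## Working session

There is one attempt and no reset: what is moved stays moved. The work goes in short steps, Python scripts to look and compute and a tool call to move; the robot and the scene stay as the last step left them, time stands still between calls to the robot, and variables do not carry over. Pictures are saved under pics/ and viewed, about 8 in all and at most 12, crops included, and the job is handed in when it is done.

Besides the shell and the picture viewer there is one more tool, called after "Emit:" by a JSON object that holds its "name" and its "arguments". carry_out: Moves the arm, as the interface text tells. Its arguments: {"type":"object","properties":{"jaw":{"type":"array","items":{"type":"number"}},"translation":{"type":"array","items":{"type":"array","items":{"type":"number"}}},"turn":{"type":"array","items":{"type":"array","items":{"type":"number"}}}},"required":["jaw","translation","turn"]}

```bash
mkdir -p pics; cat > h.py <<'E'
from station import *
import numpy as np, cv2
from scipy.spatial.transform import Rotation as R
def cam(n):
    p=camera(n); return p
def Rm(p):
    a=np.array(p["attitude"],float)
    return a if a.shape==(3,3) else R.from_rotvec(a).as_matrix()
def ray(p,uv):
    K=np.array(p["K"]); d=np.linalg.solve(K,[uv[0],uv[1],1.]); return np.array(p["xyz"]),Rm(p)@d
def atz(p,uv,z):
    o,d=ray(p,uv); return o+d*(z-o[2])/d[2]
def proj(p,X):
    q=Rm(p).T@(np.array(X)-np.array(p["xyz"])); q=np.array(p["K"])@q; return q[:2]/q[2]
E
python3 - <<'E'
from h import *
print(state())
ps={n:cam(n) for n in("scene","top")}
for n,p in ps.items():
    print(n,p["xyz"],p["attitude"],p["K"])
    cv2.imwrite(f"pics/{n}0.png",p["color"])
    for q in("wheel","small_wheel","stand"):
        for o in outline_of(p,q)[:2]:
            ys,xs=np.where(o["pixels"]); print(n,q,round(o["score"],2),o["uv"],xs.min(),xs.max(),ys.min(),ys.max())
E
```

```text
{'time_s': 0.0, 'joint_pos': array([-1.33317095,  0.41189183, -0.01269523,  1.59702764,  0.00561055,
        1.13431057, -0.08222608]), 'dq': array([-0.00091982, -0.00031915, -0.00011837,  0.00133807, -0.00028303,
        0.00024111, -0.00078894]), 'effort': array([ 3.36452867e-04, -5.87954307e+01,  6.41337689e-01, -2.91063112e+01,
       -5.39477100e-02,  1.83932029e-02,  1.45688009e-04]), 'tcp_pos': array([0.18806914, 0.59546893, 0.20042095]), 'ee_rot': array([-4.78521150e-01, -3.10481795e+00,  2.50950848e-03]), 'contact_force': array([ 0.58289614,  0.17890409, -0.06657614]), 'moment': array([-0.02395026, -0.00617742, -0.01287026]), 'gripper_width': 0.08776282871030956}
scene [ 0.95516914 -0.69848868  1.32182212] [-2.48099049 -0.66820869  0.17861247] [[486.02996478   0.         263.48748847]
 [  0.         486.02996478 190.04550455]
 [  0.           0.           1.        ]]
scene wheel 0.88 [272.7, 124.6] 257 292 107 147
scene small_wheel 0.97 [189.9, 241.7] 175 206 226 256
scene stand 0.62 [275.1, 142.9] 254 297 107 169
top [0.3282746  0.0056576  1.42791707] [-2.20760596  2.01379192 -0.20851611] [[392.21965411   0.         255.79216628]
 [  0.         392.21965411 194.22390302]
 [  0.           0.           1.        ]]
top wheel 0.7 [373.2, 223.2] 360 383 189 265
top wheel 0.3 [332.6, 235.4] 321 347 226 239
top small_wheel 0.75 [335.1, 233.9] 320 349 225 241
top stand 0.82 [196.7, 219.9] 172 216 203 239
```

```bash
python3 - <<'E'
import cv2,numpy as np
a=cv2.imread("pics/scene0.png");b=cv2.imread("pics/top0.png")
c=cv2.resize(a[60:300,120:360],(600,600),interpolation=cv2.INTER_CUBIC)
cv2.imwrite("pics/crop0.png",c)
cv2.imwrite("pics/top0b.png",cv2.resize(b,(800,600)))
E
```

```text
(no output)
```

View pics/crop0.png

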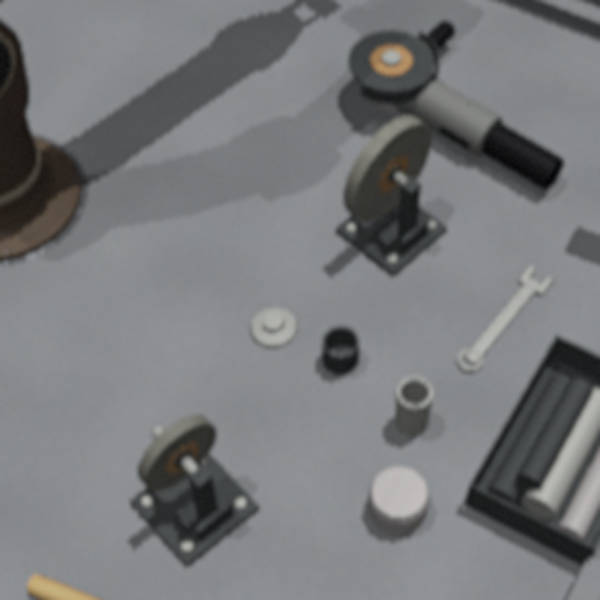

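View pics/top0b.png

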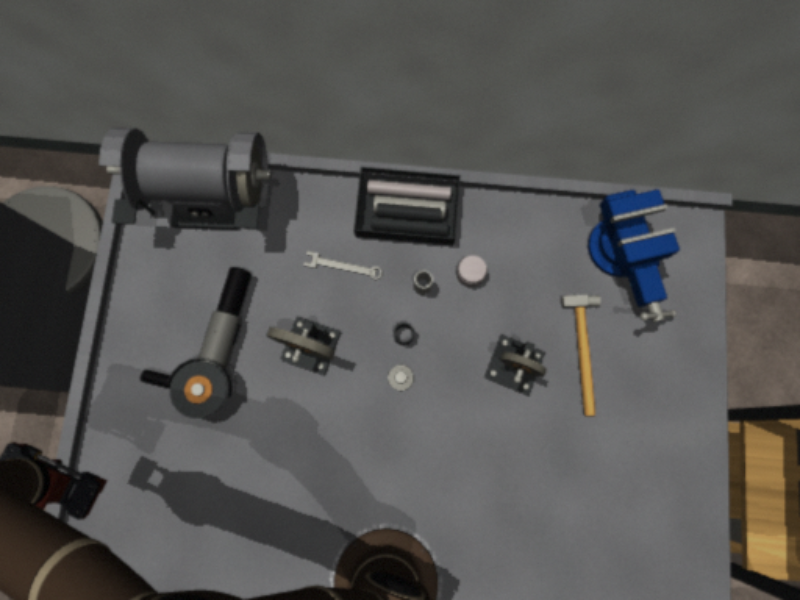

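```bash
cat > fit.py <<'E'
from h import *
from scipy.optimize import minimize
def box(x0,x1,y0,y1,z0,z1): return np.array([[x,y,z] for x in(x0,x1) for y in(y0,y1) for z in(z0,z1)])
t=np.linspace(0,2*np.pi,60)
W=np.array([[s,.075*np.cos(a),.12+.075*np.sin(a)] for s in(-.01,.01) for a in t])
PARTS=[W,box(-.055,.055,-.055,.055,0,.01),box(.03,.05,-.01,.01,0,.125),box(-.042,.03,-.006,.006,.114,.126)]
def T(q,P): c,s=np.cos(q[2]),np.sin(q[2]); return P@np.array([[c,s,0],[-s,c,0],[0,0,1]])+[q[0],q[1],0]
S=4
def sil(p,q,parts,off=(0,0)):
    m=np.zeros((384*S,512*S),np.uint8)
    for P in parts:
        uv=np.array([proj(p,X) for X in T(q,P)])+.5
        cv2.fillConvexPoly(m,cv2.convexHull((uv*S).round().astype(np.int32)),1)
    return cv2.resize(m.astype(np.float32),(512,384),interpolation=cv2.INTER_AREA)
E
python3 - <<'E'
from fit import *
ps={n:cam(n) for n in("scene","top")}
M={}
for n,p in ps.items():
    o=[o for o in outline_of(p,"stand") if np.hypot(*(np.array(o["uv"])-([275,142],[196,220])[n=="top"]))<15][0]
    M[n]=o["pixels"].astype(np.float32); print(n,o["score"],M[n].sum())
g=atz(ps["top"],[193.5,219],.12); print(g)
def cost(q,ns=("scene","top")): return sum(np.abs(sil(ps[n],q,PARTS)-M[n]).sum() for n in ns)
for ns in (("top",),("scene",),("scene","top")):
    best=min((minimize(cost,[g[0],g[1],y],args=(ns,),method="Nelder-Mead",options=dict(initial_simplex=[[g[0],g[1],y],[g[0]+.02,g[1],y],[g[0],g[1]+.02,y],[g[0],g[1],y+.2]])) for y in(-.6,-.3,0,.3)),key=lambda r:r.fun)
    print(ns,best.x,best.fun)
q=best.x
np.save("q.npy",q)
out=[]
for n,p in ps.items():
    c=p["color"]; u,v=map(int,proj(p,[q[0],q[1],.1])); k=7
    im=cv2.resize(c[v-40:v+40,u-28:u+28],None,fx=k,fy=k,interpolation=cv2.INTER_CUBIC)
    for P in PARTS[:3]:
        uv=(np.array([proj(p,X) for X in T(q,P)])+.5-[u-28,v-40])*k
        cv2.polylines(im,[cv2.convexHull(uv.round().astype(np.int32))],True,(0,255,0),1)
    out.append(im)
cv2.imwrite("pics/ov.png",np.hstack(out))
for n in("angle_grinder","wrench","wheel_flange","pipe_collar"):
    for o in boxes_of(ps["top"],n)[:1]: print(n,o["score"],atz(ps["top"],o["uv"],.03))
E
```

```text
scene 0.68 1713.0
top 0.96 1060.0
[0.49145675 0.22525687 0.12      ]
('top',) [ 0.49642828  0.22858885 -0.14923705] 114.75
('scene',) [ 0.48972663  0.22368583 -0.23929499] 149.0
('scene', 'top') [ 0.49156407  0.22550187 -0.19957985] 364.9375
angle_grinder 0.76 [0.42395422 0.43858209 0.03      ]
wrench 0.73 [0.69032874 0.17352966 0.03      ]
wheel_flange 0.77 [0.44657039 0.01068235 0.03      ]
pipe_collar 0.42 [0.57018197 0.00820909 0.03      ]
```

View pics/ov.png

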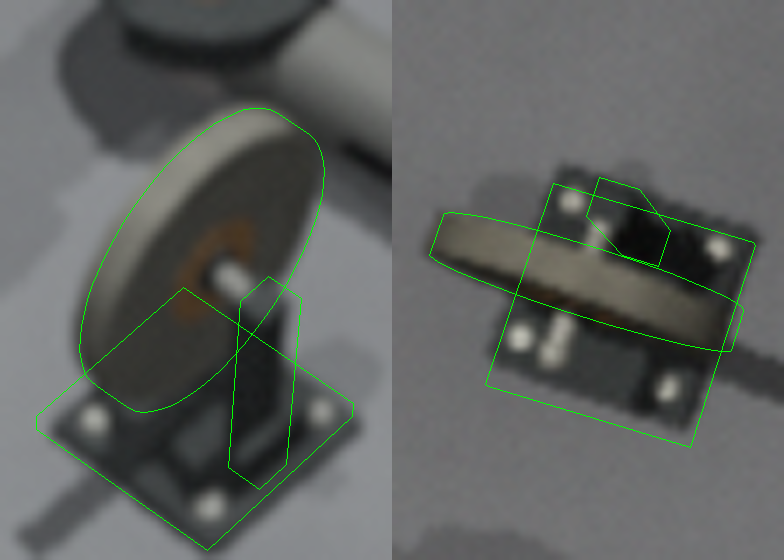

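```bash
python3 - <<'E'
from fit import *
ps={n:cam(n) for n in("scene","top")}
M={}
for n,p in ps.items():
    o=[o for o in outline_of(p,"stand") if np.hypot(*(np.array(o["uv"])-([275,142],[196,220])[n=="top"]))<15][0]
    M[n]=o["pixels"].astype(np.float32)
def parts(b): return [PARTS[0],PARTS[1]+[b,0,0],PARTS[2],PARTS[3]]
def cost(q,ns=("scene","top")): return sum(np.abs(sil(ps[n],q,parts(q[3]))-M[n]).sum() for n in ns)
x0=np.array([.492,.2255,-.25,.012])
for ns in (("top",),("scene",),("scene","top")):
    r=minimize(cost,x0,args=(ns,),method="Nelder-Mead",options=dict(initial_simplex=[x0]+[x0+d for d in np.diag([.015,.015,.15,.015])]))
    print(ns,r.x,r.fun)
q=r.x
np.save("q.npy",q)
out=[]
for n,p in ps.items():
    c=p["color"]; u,v=map(int,proj(p,[q[0],q[1],.1])); k=7
    im=cv2.resize(c[v-40:v+40,u-28:u+28],None,fx=k,fy=k,interpolation=cv2.INTER_CUBIC)
    for P in parts(q[3]):
        uv=(np.array([proj(p,X) for X in T(q,P)])+.5-[u-28,v-40])*k
        cv2.polylines(im,[cv2.convexHull(uv.round().astype(np.int32))],True,(0,255,0),1)
    out.append(im)
cv2.imwrite("pics/ov2.png",np.hstack(out))
E
```

```text
('top',) [ 0.48776155  0.2320715  -0.24725312  0.01451528] 108.1875
('scene',) [ 0.48818299  0.22350234 -0.20621563  0.01110633] 68.4375
('scene', 'top') [ 0.48812482  0.22536438 -0.2179517   0.01183054] 218.25
```

View pics/ov2.png

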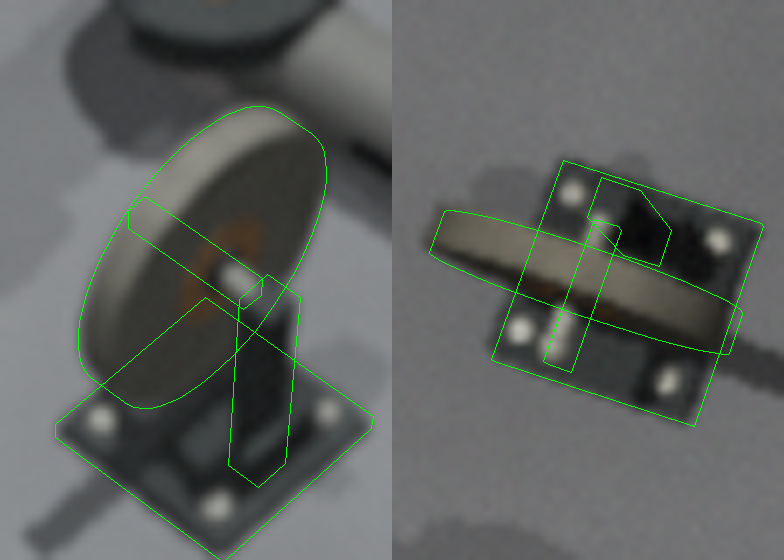

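```bash
cat > go.py <<'E'
from h import *
import sys
C=np.array([.488,.227]); yaw=-.235
n=np.array([np.cos(yaw),np.sin(yaw),0]); l=np.array([-n[1],n[0],0])
def want(a,b,z,side):  # a: along n from wheel centre plane, b: left, side -1 near / +1 far
    p=np.array([C[0],C[1],z])+a*n+b*l; p[2]=z
    t=np.radians(15); zt=np.array([0,0,-np.cos(t)])-side*np.sin(t)*n
    return p,np.column_stack([np.cross(l,zt),l,zt])
def rel(a,b,z,side):
    s=state(); p,r=want(a,b,z,side)
    r0=R.from_rotvec(s["ee_rot"]).as_matrix()
    print("d cm",((p-s["tcp_pos"])*100).round(2),"turn deg",np.degrees(R.from_matrix(r@r0.T).as_rotvec()).round(1),"F",s["contact_force"].round(2),"t",round(s["time_s"],2))
def where():
    s=state(); d=s["tcp_pos"]-[C[0],C[1],0]
    print("a,b,z mm",(np.array([d@n,d@l,d[2]])*1000).round(1),"Fn",s["contact_force"]@n)
if __name__=="__main__":
    rel(*map(float,sys.argv[1:5])); where(); print("n",n)
E
python3 go.py -.06 .033 .26 -1; python3 go.py -.04 .033 .151 -1
```

```text
d cm [ 24.92 -32.29   5.87] turn deg [ -4.  -14.5   4. ] F [-0.25 -0.18 -0.48] t 1.0
a,b,z mm [-377.5  289.   201.3] Fn -0.2053801466297179
n [ 0.97251434 -0.23284299  0.        ]
d cm [ 26.86 -32.76  -5.03] turn deg [ -4.  -14.5   4. ] F [-0.25 -0.18 -0.48] t 1.0
a,b,z mm [-377.5  289.   201.3] Fn -0.2053801466297179
n [ 0.97251434 -0.23284299  0.        ]
```

Emit:
{"name": "carry_out", "arguments": {"jaw": [0, 0, 0, 0, 0], "translation": [[2, -3, 3], [5, -7, 5.5], [7.5, -10, 5.9], [10, -13, 5.9], [12.5, -16, 5.9]], "turn": [[0, 0, 0], [0, 0, 0], [-1, -4, 1], [-2, -7, 2], [-4, -14.5, 4]]}}

```text
time_s: 1.42
tcp_pos: [0.3107, 0.4421, 0.2621]
ee_rot: [0.352, 2.87, -0.039]
contact_force: [0.0, -0.4, -0.8]
gripper_width: 0.0576
```

Emit:
{"name": "carry_out", "arguments": {"jaw": [0, 0, 0, 0, 0], "translation": [[2.5, -3.2, 0], [5, -6.5, 0], [7.5, -9.8, 0], [10, -13, 0], [12.4, -16.3, 0]], "turn": [[0, 0, 0], [0, 0, 0], [0, 0, 0], [0, 0, 0], [0, 0, 0]]}}

```text
time_s: 1.83
tcp_pos: [0.4314, 0.2794, 0.2605]
ee_rot: [0.345, 2.874, -0.041]
contact_force: [-0.2, 0.3, -0.5]
gripper_width: 0.0243
```

```bash
python3 go.py -.04 .033 .151 -1
```

```text
d cm [  2.54  -1.1  -10.95] turn deg [-0.3 -0.7  0.2] F [-0.16  0.29 -0.49] t 1.83
a,b,z mm [-67.2  37.8 260.5] Fn -0.2272666055886528
n [ 0.97251434 -0.23284299  0.        ]
```

Emit:
{"name": "carry_out", "arguments": {"jaw": [0, 0, 0, 0, 0], "translation": [[1, -0.5, -3.5], [2, -1, -7], [2.5, -1.1, -10.5], [2.5, -1.1, -11], [2.5, -1.1, -11]], "turn": [[0, -0.7, 0], [-0.3, -0.7, 0.2], [-0.3, -0.7, 0.2], [-0.3, -0.7, 0.2], [-0.3, -0.7, 0.2]]}}

```text
time_s: 2.25
tcp_pos: [0.4545, 0.2689, 0.1486]
ee_rot: [0.339, 2.864, -0.052]
contact_force: [0.0, 0.3, -0.3]
gripper_width: 0.0002
```

```bash
python3 - <<'E'
from h import *
import go
go.rel(-.03,.033,.151,-1); go.where()
p=cam("scene"); q=cam("top"); s=state(); out=[]
for p in(p,q):
    u,v=map(int,proj(p,s["tcp_pos"])); k=7
    out.append(cv2.resize(p["color"][v-40:v+40,u-28:u+28],None,fx=k,fy=k,interpolation=cv2.INTER_CUBIC)); print(u,v)
cv2.imwrite("pics/near.png",np.hstack(out))
E
```

```text
d cm [ 1.2  -0.28  0.24] turn deg [ 0.3 -0.2  0.1] F [ 0.02  0.26 -0.28] t 2.25
a,b,z mm [-42.4  33.  148.6] Fn -0.04496134607672724
273 108
176 227
```

View pics/near.png

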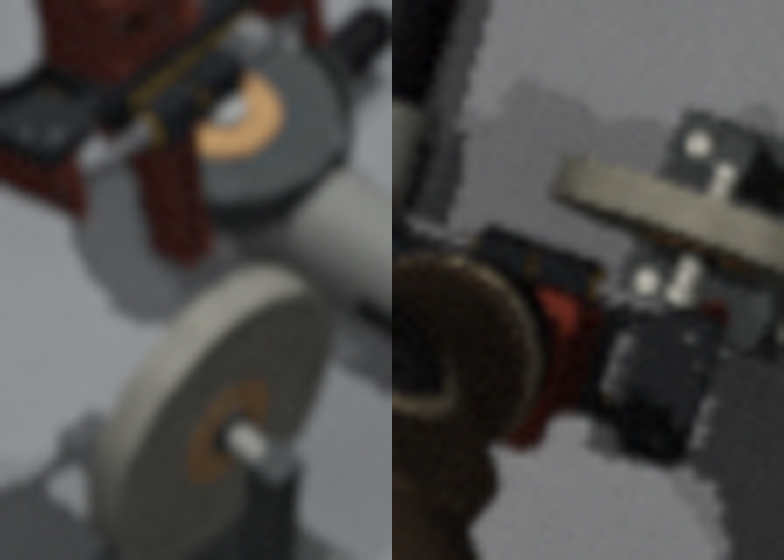

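Emit:
{"name": "carry_out", "arguments": {"jaw": [0, 0, 0], "translation": [[0.7, -0.2, 0.2], [1.4, -0.3, 0.2], [1.4, -0.3, 0.2]], "turn": [[0, 0, 0], [0, 0, 0], [0, 0, 0]]}}

```text
time_s: 2.6
tcp_pos: [0.4717, 0.2675, 0.154]
ee_rot: [0.34, 2.859, -0.043]
contact_force: [-0.4, 0.7, 1.4]
gripper_width: 0.0005
```

```bash
python3 go.py -.02 .033 .151 -1
```

```text
d cm [ 0.45 -0.38 -0.3 ] turn deg [-0.1  0.1  0.1] F [-0.37  0.68  1.44] t 2.6
a,b,z mm [-25.3  35.6 154. ] Fn -0.5163538170046664
n [ 0.97251434 -0.23284299  0.        ]
```

Emit:
{"name": "carry_out", "arguments": {"jaw": [0, 0], "translation": [[0.25, -0.06, 0], [0.25, -0.06, 0]], "turn": [[0, 0, 0], [0, 0, 0]]}}

```text
time_s: 2.77
tcp_pos: [0.4726, 0.2664, 0.1526]
ee_rot: [0.339, 2.861, -0.046]
contact_force: [-0.3, 0.1, -0.2]
gripper_width: 0.0006
```

```bash
python3 go.py -.02 .033 .151 -1
```

```text
d cm [ 0.36 -0.27 -0.16] turn deg [ 0.  -0.   0.1] F [-0.3   0.05 -0.19] t 2.77
a,b,z mm [-24.1  34.8 152.6] Fn -0.30811333956883846
n [ 0.97251434 -0.23284299  0.        ]
```

Emit:
{"name": "carry_out", "arguments": {"jaw": [0, 0], "translation": [[0.3, -0.1, 0], [0.3, -0.1, 0]], "turn": [[0, 0, 0], [0, 0, 0]]}}

```text
time_s: 2.93
tcp_pos: [0.4754, 0.2653, 0.1522]
ee_rot: [0.339, 2.862, -0.047]
contact_force: [-0.4, -0.4, 0.3]
gripper_width: 0.0003
```

```bash
python3 go.py -.02 .033 .151 -1
```

```text
d cm [ 0.09 -0.15 -0.12] turn deg [ 0.1 -0.   0.1] F [-0.38 -0.41  0.33] t 2.93
a,b,z mm [-21.2  34.3 152.2] Fn -0.27945416340844126
n [ 0.97251434 -0.23284299  0.        ]
```

Emit:
{"name": "carry_out", "arguments": {"jaw": [0, 0], "translation": [[0.3, -0.1, 0], [0.3, -0.1, 0]], "turn": [[0, 0, 0], [0, 0, 0]]}}

```text
time_s: 3.1
tcp_pos: [0.4784, 0.2642, 0.1521]
ee_rot: [0.339, 2.862, -0.047]
contact_force: [0.2, 0.3, -0.7]
gripper_width: 0.0005
```

```bash
python3 go.py -.02 .033 .151 -1
```

```text
d cm [-0.22 -0.05 -0.11] turn deg [ 0.1 -0.   0.1] F [ 0.18  0.28 -0.72] t 3.1
a,b,z mm [-18.   34.  152.1] Fn 0.1076385313662105
n [ 0.97251434 -0.23284299  0.        ]
```

Emit:
{"name": "carry_out", "arguments": {"jaw": [0, 0], "translation": [[0.3, -0.1, 0], [0.3, -0.1, 0]], "turn": [[0, 0, 0], [0, 0, 0]]}}

```text
time_s: 3.27
tcp_pos: [0.4815, 0.2632, 0.1521]
ee_rot: [0.339, 2.862, -0.047]
contact_force: [0.3, -0.4, 0.4]
gripper_width: 0.0003
```

```bash
python3 go.py -.02 .033 .151 -1
```

```text
d cm [-0.52  0.06 -0.11] turn deg [ 0.1 -0.   0.1] F [ 0.27 -0.45  0.38] t 3.27
a,b,z mm [-14.8  33.7 152.1] Fn 0.3716752904917603
n [ 0.97251434 -0.23284299  0.        ]
```

Emit:
{"name": "carry_out", "arguments": {"jaw": [0, 0], "translation": [[0.2, -0.05, 0], [0.2, -0.05, 0]], "turn": [[0, 0, 0], [0, 0, 0]]}}

```text
time_s: 3.43
tcp_pos: [0.4832, 0.2629, 0.1521]
ee_rot: [0.339, 2.862, -0.047]
contact_force: [-0.5, -0.1, 0.7]
gripper_width: 0.0005
```

```bash
python3 - <<'E'
from h import *
import go
go.where()
ps=[cam("scene"),cam("top")]; s=state(); go.where(); out=[]
for p in ps:
    u,v=map(int,proj(p,[.485,.24,.16])); k=7
    out.append(cv2.resize(p["color"][v-40:v+40,u-28:u+28],None,fx=k,fy=k,interpolation=cv2.INTER_CUBIC)); print(u,v,(proj(p,s["tcp_pos"])+.5-[u-28,v-40])*k)
cv2.imwrite("pics/near2.png",np.hstack(out))
E
```

```text
a,b,z mm [-13.   33.8 152.1] Fn -0.468483127168531
a,b,z mm [-13.3  33.8 152. ] Fn -0.550415352415856
276 115 [222.17852215 267.47278626]
186 218 [159.44338406 291.66162231]
```

View pics/near2.png

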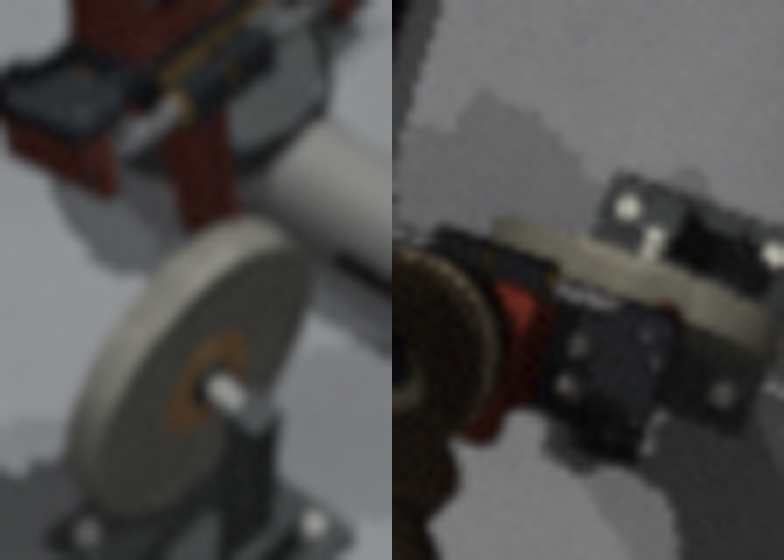

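Emit:
{"name": "carry_out", "arguments": {"jaw": [0, 0], "translation": [[0.2, -0.05, 0], [0.2, -0.05, 0]], "turn": [[0, 0, 0], [0, 0, 0]]}}

```text
time_s: 3.7
tcp_pos: [0.4852, 0.2624, 0.1521]
ee_rot: [0.339, 2.862, -0.047]
contact_force: [-0.8, 1.3, -0.3]
gripper_width: 0.0006
```

```bash
python3 go.py -.02 .033 .151 -1
```

```text
d cm [-0.89  0.13 -0.11] turn deg [ 0.1 -0.1  0. ] F [-0.81  1.35 -0.3 ] t 3.7
a,b,z mm [-11.   33.8 152.1] Fn -1.1045722481098776
n [ 0.97251434 -0.23284299  0.        ]
```

Emit:
{"name": "carry_out", "arguments": {"jaw": [0], "translation": [[0.2, -0.05, 0]], "turn": [[0, 0, 0]]}}

```text
time_s: 3.78
tcp_pos: [0.4867, 0.2621, 0.1521]
ee_rot: [0.338, 2.862, -0.046]
contact_force: [-1.8, 1.0, 1.9]
gripper_width: 0.0005
```

```bash
python3 go.py -.02 .033 .151 -1
```

```text
d cm [-1.05  0.16 -0.11] turn deg [ 0.1 -0.1  0. ] F [-1.8   0.98  1.88] t 3.78
a,b,z mm [ -9.4  33.9 152.1] Fn -1.9815723436944597
n [ 0.97251434 -0.23284299  0.        ]
```

Emit:
{"name": "carry_out", "arguments": {"jaw": [0, 0, 0, 0, 0], "translation": [[-1.2, 0.3, 0], [-2.4, 0.6, 0], [-3.1, -2.4, 0], [-3.9, -5.9, 0], [-3.9, -5.9, 0]], "turn": [[0, 0, 0], [0, 0, 0], [0, 0, 0], [0, 0, 0], [0, 0, 0]]}}

```text
time_s: 4.2
tcp_pos: [0.4463, 0.1965, 0.1514]
ee_rot: [0.345, 2.863, -0.053]
contact_force: [-0.1, -0.7, -0.1]
gripper_width: 0.0006
```

```bash
python3 go.py -.019 -.033 .151 -1
```

```text
d cm [ 1.55  0.28 -0.04] turn deg [ 0.3 -0.2  0.3] F [-0.14 -0.74 -0.1 ] t 4.2
a,b,z mm [-33.5 -39.3 151.4] Fn 0.03679634545502623
n [ 0.97251434 -0.23284299  0.        ]
```

Emit:
{"name": "carry_out", "arguments": {"jaw": [0, 0, 0], "translation": [[0.8, 0.2, 0], [1.5, 0.2, 0], [1.5, 0.2, 0]], "turn": [[0, 0, 0], [0, 0, 0], [0, 0, 0]]}}

```text
time_s: 4.45
tcp_pos: [0.4653, 0.2063, 0.1526]
ee_rot: [0.338, 2.86, -0.045]
contact_force: [-0.6, -0.6, 0.6]
gripper_width: 0.0004
```

Emit:
{"name": "carry_out", "arguments": {"jaw": [0, 0], "translation": [[0.3, -0.1, 0], [0.3, -0.1, 0]], "turn": [[0, 0, 0], [0, 0, 0]]}}

```text
time_s: 4.62
tcp_pos: [0.4667, 0.2043, 0.1519]
ee_rot: [0.338, 2.862, -0.047]
contact_force: [0.0, 0.0, -0.4]
gripper_width: 0.0004
```

```bash
python3 go.py -.012 -.033 .151 -1
```

```text
d cm [ 0.19 -0.66 -0.09] turn deg [ 0.1 -0.1  0. ] F [ 0.04  0.01 -0.44] t 4.62
a,b,z mm [-15.4 -27.  151.9] Fn 0.034750127895560784
n [ 0.97251434 -0.23284299  0.        ]
```

Emit:
{"name": "carry_out", "arguments": {"jaw": [0, 0, 0, 0], "translation": [[-0.5, -0.2, 0], [-0.5, -0.5, 0], [-0.1, -0.6, 0], [-0.1, -0.6, 0]], "turn": [[0, 0, 0], [0, 0, 0], [0, 0, 0], [0, 0, 0]]}}

```text
time_s: 4.95
tcp_pos: [0.4655, 0.1977, 0.1523]
ee_rot: [0.339, 2.862, -0.046]
contact_force: [-0.6, -0.4, 1.2]
gripper_width: 0.0007
```

Emit:
{"name": "carry_out", "arguments": {"jaw": [0, 0], "translation": [[0.3, -0.1, 0], [0.3, -0.1, 0]], "turn": [[0, 0, 0], [0, 0, 0]]}}

```text
time_s: 5.12
tcp_pos: [0.4685, 0.1969, 0.1522]
ee_rot: [0.339, 2.862, -0.046]
contact_force: [0.3, 0.5, -0.3]
gripper_width: 0.0006
```

```bash
python3 go.py -.012 -.033 .151 -1
```

```text
d cm [ 0.02  0.08 -0.12] turn deg [ 0.1 -0.   0.1] F [ 0.32  0.54 -0.28] t 5.12
a,b,z mm [-12.  -33.8 152.2] Fn 0.18224233496681028
n [ 0.97251434 -0.23284299  0.        ]
```

Emit:
{"name": "carry_out", "arguments": {"jaw": [0, 0], "translation": [[0.3, -0.1, 0], [0.3, -0.1, 0]], "turn": [[0, 0, 0], [0, 0, 0]]}}

```text
time_s: 5.28
tcp_pos: [0.4713, 0.196, 0.1521]
ee_rot: [0.339, 2.862, -0.046]
contact_force: [-1.2, 1.4, 2.0]
gripper_width: 0.0007
```

```bash
python3 go.py -.012 -.033 .151 -1
```

```text
d cm [-0.27  0.17 -0.11] turn deg [ 0.1 -0.1  0. ] F [-1.24  1.44  1.97] t 5.28
a,b,z mm [ -9.  -34.  152.1] Fn -1.5389522625727887
n [ 0.97251434 -0.23284299  0.        ]
```

Emit:
{"name": "carry_out", "arguments": {"jaw": [0], "translation": [[0.1, -0.02, 0]], "turn": [[0, 0, 0]]}}

```text
time_s: 5.37
tcp_pos: [0.472, 0.1959, 0.1521]
ee_rot: [0.339, 2.862, -0.046]
contact_force: [-1.4, -0.1, 1.1]
gripper_width: 0.0002
```

```bash
python3 go.py -.06 -.033 .24 1;python3 go.py .06 .033 .24 1
```

```text
d cm [-5.    1.3   8.79] turn deg [ 7.1 29.1  0. ] F [-1.44 -0.09  1.13] t 5.37
a,b,z mm [ -8.4 -34.  152.1] Fn -1.37962689356826
n [ 0.97251434 -0.23284299  0.        ]
d cm [8.21 4.92 8.79] turn deg [ 7.1 29.1  0. ] F [-1.44 -0.09  1.13] t 5.37
a,b,z mm [ -8.4 -34.  152.1] Fn -1.37962689356826
n [ 0.97251434 -0.23284299  0.        ]
```

Emit:
{"name": "carry_out", "arguments": {"jaw": [0, 0, 0, 0, 0], "translation": [[-2, 0.5, 0], [-4, 1, 0], [-4, 1, 3.5], [-4, 1, 7], [-4, 1, 11]], "turn": [[0, 0, 0], [0, 0, 0], [0, 0, 0], [0, 0, 0], [0, 0, 0]]}}

```text
time_s: 5.78
tcp_pos: [0.431, 0.2051, 0.2625]
ee_rot: [0.337, 2.864, -0.05]
contact_force: [0.5, 1.6, 0.7]
gripper_width: 0.0005
```

Emit:
{"name": "carry_out", "arguments": {"jaw": [0, 0, 0, 0, 0], "translation": [[2, 0.8, 0.5], [5, 1.6, 0.5], [8, 2.5, 0.5], [11, 3.4, 0.5], [13, 3.7, 0.5]], "turn": [[1.5, 6, 0], [3, 12, 0], [4.5, 18, 0], [6, 24, 0], [7.1, 29.1, 0]]}}

```text
time_s: 6.2
tcp_pos: [0.5646, 0.2438, 0.2671]
ee_rot: [-0.335, -2.859, -0.049]
contact_force: [0.7, 0.3, -0.4]
gripper_width: 0.0005
```

```bash
python3 go.py .05 .033 .151 1
```

```text
d cm [ -2.03   0.36 -11.61] turn deg [-0.2 -0.1 -0.1] F [ 0.65  0.34 -0.44] t 6.2
a,b,z mm [ 70.6  34.2 267.1] Fn 0.5554557977389597
n [ 0.97251434 -0.23284299  0.        ]
```

Emit:
{"name": "carry_out", "arguments": {"jaw": [0, 0, 0, 0, 0], "translation": [[-0.5, 0.1, -3.5], [-1, 0.2, -7], [-1.5, 0.3, -10.5], [-1.5, 0.3, -11.6], [-1.5, 0.3, -11.6]], "turn": [[0, 0, 0], [0, 0, 0], [0, 0, 0], [0, 0, 0], [0, 0, 0]]}}

```text
time_s: 6.62
tcp_pos: [0.5451, 0.2451, 0.1481]
ee_rot: [-0.338, -2.856, -0.04]
contact_force: [-0.3, -0.1, 0.3]
gripper_width: 0.0004
```

Emit:
{"name": "carry_out", "arguments": {"jaw": [0, 0], "translation": [[-0.5, 0.1, 0], [-1, 0.2, 0]], "turn": [[0, 0, 0], [0, 0, 0]]}}

```text
time_s: 6.78
tcp_pos: [0.5382, 0.248, 0.1533]
ee_rot: [-0.339, -2.864, -0.048]
contact_force: [-0.9, 0.4, 0.9]
gripper_width: 0.0002
```

```bash
python3 go.py .03 .033 .151 1
```

```text
d cm [-1.33  0.41 -0.23] turn deg [-0.1  0.2  0.1] F [-0.89  0.42  0.89] t 6.78
a,b,z mm [ 43.9  32.1 153.3] Fn -0.9613765498937344
n [ 0.97251434 -0.23284299  0.        ]
```

Emit:
{"name": "carry_out", "arguments": {"jaw": [0, 0, 0], "translation": [[-0.5, 0.2, -0.1], [-1, 0.3, -0.1], [-1, 0.3, -0.1]], "turn": [[0, 0, 0], [0, 0, 0], [0, 0, 0]]}}

```text
time_s: 7.03
tcp_pos: [0.5263, 0.2517, 0.1516]
ee_rot: [-0.336, -2.863, -0.048]
contact_force: [-0.2, -0.6, -0.0]
gripper_width: 0.0002
```

```bash
python3 go.py .027 .033 .151 1
```

```text
d cm [-0.44  0.11 -0.06] turn deg [-0.1  0.1 -0. ] F [-0.17 -0.63 -0.02] t 7.03
a,b,z mm [ 31.5  32.9 151.6] Fn -0.02309825376386343
n [ 0.97251434 -0.23284299  0.        ]
```

Step in by 3 mm at a time; contact will show as positive Fn.

Emit:
{"name": "carry_out", "arguments": {"jaw": [0, 0], "translation": [[-0.3, 0.1, 0], [-0.3, 0.1, 0]], "turn": [[0, 0, 0], [0, 0, 0]]}}

```text
time_s: 7.2
tcp_pos: [0.5237, 0.2521, 0.1507]
ee_rot: [-0.338, -2.862, -0.046]
contact_force: [0.8, -0.6, -0.4]
gripper_width: 0.0007
```

```bash
python3 go.py .027 .033 .151 1
```

```text
d cm [-0.18  0.07  0.03] turn deg [-0.1  0.   0. ] F [ 0.79 -0.61 -0.37] t 7.2
a,b,z mm [ 28.9  32.8 150.7] Fn 0.9108191925480015
n [ 0.97251434 -0.23284299  0.        ]
```

Emit:
{"name": "carry_out", "arguments": {"jaw": [0, 0], "translation": [[-0.2, 0.05, 0], [-0.2, 0.05, 0]], "turn": [[0, 0, 0], [0, 0, 0]]}}

```text
time_s: 7.37
tcp_pos: [0.5218, 0.2523, 0.1502]
ee_rot: [-0.338, -2.862, -0.045]
contact_force: [-1.0, 1.5, -0.5]
gripper_width: 0.0004
```

```bash
python3 go.py .027 .033 .151 1
```

```text
d cm [0.01 0.05 0.08] turn deg [-0.  0.  0.] F [-1.02  1.55 -0.49] t 7.37
a,b,z mm [ 27.   32.5 150.2] Fn -1.3513315233611176
n [ 0.97251434 -0.23284299  0.        ]
```

```bash
cat > avg.py <<'E'
from h import *
import go
f=[]
for i in range(8): camera("top"); f.append(state()["contact_force"]@go.n)
print("Fn mean",np.mean(f).round(2),"sd",np.std(f).round(2)); go.where()
E
python3 avg.py
```

```text
Fn mean -0.12 sd 0.49
a,b,z mm [ 27.3  32.4 150. ] Fn -0.4389106247361858
```

Emit:
{"name": "carry_out", "arguments": {"jaw": [0, 0], "translation": [[-0.2, 0.05, 0], [-0.2, 0.05, 0]], "turn": [[0, 0, 0], [0, 0, 0]]}}

```text
time_s: 7.93
tcp_pos: [0.5197, 0.2528, 0.1501]
ee_rot: [-0.338, -2.861, -0.045]
contact_force: [0.2, 0.4, -0.7]
gripper_width: 0.0002
```

```bash
python3 go.py .027 .033 .151 1
```

```text
d cm [ 0.22 -0.    0.09] turn deg [-0.  0.  0.] F [ 0.18  0.45 -0.66] t 7.93
a,b,z mm [ 24.8  32.5 150.1] Fn 0.07494216068705065
n [ 0.97251434 -0.23284299  0.        ]
```

Emit:
{"name": "carry_out", "arguments": {"jaw": [0, 0], "translation": [[-0.2, 0.05, 0], [-0.2, 0.05, 0]], "turn": [[0, 0, 0], [0, 0, 0]]}}

```text
time_s: 8.1
tcp_pos: [0.5176, 0.2534, 0.1501]
ee_rot: [-0.338, -2.861, -0.045]
contact_force: [0.2, -0.9, 0.2]
gripper_width: 0.0006
```

Emit:
{"name": "carry_out", "arguments": {"jaw": [0, 0], "translation": [[-0.2, 0.05, 0], [-0.2, 0.05, 0]], "turn": [[0, 0, 0], [0, 0, 0]]}}

```text
time_s: 8.27
tcp_pos: [0.5156, 0.2539, 0.1501]
ee_rot: [-0.338, -2.861, -0.045]
contact_force: [0.6, -0.7, 0.4]
gripper_width: 0.0002
```

```bash
python3 go.py .027 .033 .151 1
```

```text
d cm [ 0.63 -0.11  0.09] turn deg [-0.  0.  0.] F [ 0.63 -0.71  0.44] t 8.27
a,b,z mm [ 20.6  32.6 150.1] Fn 0.7789538888034219
n [ 0.97251434 -0.23284299  0.        ]
```

Emit:
{"name": "carry_out", "arguments": {"jaw": [0, 0], "translation": [[-0.2, 0.05, 0], [-0.2, 0.05, 0]], "turn": [[0, 0, 0], [0, 0, 0]]}}

```text
time_s: 8.43
tcp_pos: [0.5137, 0.2544, 0.1501]
ee_rot: [-0.338, -2.861, -0.045]
contact_force: [-0.0, 0.2, -0.4]
gripper_width: 0.0006
```

```bash
python3 go.py .027 .033 .151 1
```

```text
d cm [ 0.83 -0.16  0.09] turn deg [-0.  0.  0.] F [-0.    0.19 -0.44] t 8.43
a,b,z mm [ 18.6  32.6 150.1] Fn -0.045558650621495264
n [ 0.97251434 -0.23284299  0.        ]
```

Emit:
{"name": "carry_out", "arguments": {"jaw": [0, 0], "translation": [[-0.2, 0.05, 0], [-0.2, 0.05, 0]], "turn": [[0, 0, 0], [0, 0, 0]]}}

```text
time_s: 8.6
tcp_pos: [0.5117, 0.2549, 0.1501]
ee_rot: [-0.338, -2.861, -0.045]
contact_force: [-0.9, -0.1, -0.0]
gripper_width: 0.0005
```

```bash
python3 go.py .027 .033 .151 1
```

```text
d cm [ 1.03 -0.21  0.09] turn deg [-0.  0.  0.] F [-0.87 -0.14 -0.01] t 8.6
a,b,z mm [ 16.6  32.6 150.1] Fn -0.81413515972247
n [ 0.97251434 -0.23284299  0.        ]
```

Emit:
{"name": "carry_out", "arguments": {"jaw": [0, 0], "translation": [[-0.2, 0.05, 0], [-0.2, 0.05, 0]], "turn": [[0, 0, 0], [0, 0, 0]]}}

```text
time_s: 8.77
tcp_pos: [0.5098, 0.2553, 0.1501]
ee_rot: [-0.338, -2.862, -0.045]
contact_force: [1.1, 0.1, -0.3]
gripper_width: 0.0004
```

```bash
python3 go.py .027 .033 .151 1
```

```text
d cm [ 1.21 -0.25  0.09] turn deg [-0.  0.  0.] F [ 1.06  0.07 -0.35] t 8.77
a,b,z mm [ 14.6  32.6 150.1] Fn 1.0184666346520557
n [ 0.97251434 -0.23284299  0.        ]
```

Emit:
{"name": "carry_out", "arguments": {"jaw": [0], "translation": [[-0.2, 0.05, 0]], "turn": [[0, 0, 0]]}}

```text
time_s: 8.85
tcp_pos: [0.5084, 0.2556, 0.1501]
ee_rot: [-0.339, -2.862, -0.045]
contact_force: [1.2, -0.7, 1.1]
gripper_width: 0.0004
```

```bash
python3 go.py .027 .033 .151 1
```

```text
d cm [ 1.35 -0.28  0.09] turn deg [-0.   0.1  0. ] F [ 1.21 -0.69  1.14] t 8.85
a,b,z mm [ 13.2  32.5 150.1] Fn 1.3340571194130029
n [ 0.97251434 -0.23284299  0.        ]
```

Emit:
{"name": "carry_out", "arguments": {"jaw": [0], "translation": [[-0.15, 0.03, 0]], "turn": [[0, 0, 0]]}}

```text
time_s: 8.93
tcp_pos: [0.5068, 0.256, 0.1502]
ee_rot: [-0.339, -2.862, -0.046]
contact_force: [1.3, -1.1, 2.1]
gripper_width: 0.0003
```

```bash
python3 go.py .027 .033 .151 1
```

```text
d cm [ 1.52 -0.32  0.08] turn deg [-0.   0.1  0. ] F [ 1.31 -1.11  2.11] t 8.93
a,b,z mm [ 11.5  32.6 150.2] Fn 1.528315923696734
n [ 0.97251434 -0.23284299  0.        ]
```

Emit:
{"name": "carry_out", "arguments": {"jaw": [0], "translation": [[-0.1, 0.02, 0]], "turn": [[0, 0, 0]]}}

```text
time_s: 9.02
tcp_pos: [0.5058, 0.2562, 0.1503]
ee_rot: [-0.339, -2.862, -0.046]
contact_force: [0.8, 0.0, 1.9]
gripper_width: 0.0005
```

```bash
python3 go.py .03 -.033 .151 1
```

```text
d cm [ 0.37 -6.83  0.07] turn deg [-0.   0.1  0. ] F [0.8  0.04 1.89] t 9.02
a,b,z mm [ 10.5  32.5 150.3] Fn 0.7638341469767166
n [ 0.97251434 -0.23284299  0.        ]
```

```bash
python3 - <<'E'
from h import *
import go
f=[]; m=[]
for i in range(4):
    p=camera("scene" if i%2 else "top"); s=state(); f.append(s["contact_force"]); m.append(s["moment"])
    cv2.imwrite(f"pics/fl{i}.png",p["color"])
print(np.mean(f,0),np.mean(f,0)@go.n,np.mean(m,0)); go.where()
E
```

```text
[ 1.70998713 -0.58158515  1.47243272] 1.7984050317519011 [-0.11312932 -0.51140211 -0.00225866]
a,b,z mm [ 10.5  32.6 150.3] Fn 2.1095942396798444
```

Emit:
{"name": "carry_out", "arguments": {"jaw": [0, 0, 0, 0, 0], "translation": [[1.5, -0.4, 0], [2.4, -0.6, 0.5], [1.7, -3.6, 1], [0.9, -7, 1], [0.9, -7, 0]], "turn": [[0, 0, 0], [0, 0, 0], [0, 0, 0], [0, 0, 0], [0, 0, 0]]}}

```text
time_s: 9.63
tcp_pos: [0.515, 0.1791, 0.1516]
ee_rot: [-0.349, -2.862, -0.043]
contact_force: [0.6, -1.3, -0.8]
gripper_width: 0.0006
```

Emit:
{"name": "carry_out", "arguments": {"jaw": [0, 0], "translation": [[0, 0, 0], [0, 0, 0]], "turn": [[0, 0, 0], [0, 0, 0]]}}

```text
time_s: 9.8
tcp_pos: [0.5139, 0.1867, 0.1497]
ee_rot: [-0.338, -2.86, -0.045]
contact_force: [1.2, -0.8, -0.6]
gripper_width: 0.0004
```

```bash
python3 go.py .02 -.033 .151 1
```

```text
d cm [-1.41  0.35  0.13] turn deg [-0.  -0.1  0. ] F [ 1.17 -0.82 -0.63] t 9.8
a,b,z mm [ 34.5 -33.2 149.7] Fn 1.3313426125768086
n [ 0.97251434 -0.23284299  0.        ]
```

Go to a≈18.5, then step.

Emit:
{"name": "carry_out", "arguments": {"jaw": [0, 0, 0, 0], "translation": [[-0.7, 0.2, 0.1], [-1.3, 0.35, 0.1], [-1.5, 0.35, 0.1], [-1.5, 0.35, 0.1]], "turn": [[0, 0, 0], [0, 0, 0], [0, 0, 0], [0, 0, 0]]}}

```text
time_s: 10.13
tcp_pos: [0.4986, 0.1908, 0.1513]
ee_rot: [-0.336, -2.862, -0.046]
contact_force: [0.7, 0.2, 0.9]
gripper_width: 0.0006
```

```bash
python3 avg.py
```

```text
Fn mean -0.42 sd 0.45
a,b,z mm [ 20.  -33.6 151. ] Fn -0.27316991865524715
```

Emit:
{"name": "carry_out", "arguments": {"jaw": [0, 0], "translation": [[-0.3, 0.07, 0], [-0.3, 0.07, 0]], "turn": [[0, 0, 0], [0, 0, 0]]}}

```text
time_s: 10.7
tcp_pos: [0.4961, 0.1905, 0.151]
ee_rot: [-0.338, -2.861, -0.045]
contact_force: [0.2, -0.3, -1.0]
gripper_width: 0.0003
```

```bash
python3 go.py .02 -.033 .151 1
```

```text
d cm [ 0.37 -0.03 -0.  ] turn deg [-0. -0.  0.] F [ 0.23 -0.35 -1.  ] t 10.7
a,b,z mm [ 16.3 -33.6 151. ] Fn 0.3079401769059568
n [ 0.97251434 -0.23284299  0.        ]
```

Emit:
{"name": "carry_out", "arguments": {"jaw": [0, 0], "translation": [[-0.3, 0.07, 0], [-0.3, 0.07, 0]], "turn": [[0, 0, 0], [0, 0, 0]]}}

```text
time_s: 10.87
tcp_pos: [0.4932, 0.1912, 0.1511]
ee_rot: [-0.338, -2.862, -0.045]
contact_force: [0.5, -0.4, 0.0]
gripper_width: 0.0003
```

Emit:
{"name": "carry_out", "arguments": {"jaw": [0], "translation": [[-0.2, 0.05, 0]], "turn": [[0, 0, 0]]}}

```text
time_s: 10.95
tcp_pos: [0.4918, 0.1915, 0.1512]
ee_rot: [-0.339, -2.862, -0.045]
contact_force: [1.2, 0.1, 1.3]
gripper_width: 0.0003
```

```bash
python3 go.py .02 -.033 .151 1
```

```text
d cm [ 0.79 -0.12 -0.02] turn deg [-0.   0.1  0. ] F [1.2  0.08 1.28] t 10.95
a,b,z mm [ 12.  -33.6 151.2] Fn 1.1443202057666995
n [ 0.97251434 -0.23284299  0.        ]
```

Emit:
{"name": "carry_out", "arguments": {"jaw": [0], "translation": [[-0.15, 0.03, 0]], "turn": [[0, 0, 0]]}}

```text
time_s: 11.03
tcp_pos: [0.4903, 0.1919, 0.1513]
ee_rot: [-0.339, -2.862, -0.046]
contact_force: [1.5, -0.6, 1.3]
gripper_width: 0.0004
```

```bash
python3 - <<'E'
from h import *
import go
f=[]
for i in range(4): camera("top"); f.append(state()["contact_force"])
print(np.mean(f,0),np.mean(f,0)@go.n); go.where()
E
```

```text
[ 1.38408179 -0.70351442  0.84031199] 1.5098477847253826
a,b,z mm [ 10.4 -33.6 151.3] Fn 1.6791401590520758
```

Emit:
{"name": "carry_out", "arguments": {"jaw": [0, 0, 0, 0, 0], "translation": [[2, -0.5, 0], [4, -1, 0], [4, -1, 4], [4, -1, 8], [4, -1, 12]], "turn": [[0, 0, 0], [0, 0, 0], [0, 0, 0], [0, 0, 0], [0, 0, 0]]}}

```text
time_s: 11.65
tcp_pos: [0.5293, 0.1816, 0.2714]
ee_rot: [-0.339, -2.858, -0.043]
contact_force: [0.3, 0.5, -0.3]
gripper_width: 0.0
```

Emit:
{"name": "carry_out", "arguments": {"jaw": [0, 0, 0, 0, 0], "translation": [[0, 0, 0], [0, 0, 0], [0, 0, 0], [0, 0, 0], [0, 0, 0]], "turn": [[0, 0, 0], [0, 0, 0], [0, 0, 0], [0, 0, 0], [0, 0, 0]]}}

```text
time_s: 12.07
tcp_pos: [0.5292, 0.182, 0.2697]
ee_rot: [-0.338, -2.859, -0.044]
contact_force: [-0.3, -0.3, -0.9]
gripper_width: 0.0002
```

```bash
python3 avg.py; python3 - <<'E'
from h import *
p=camera("scene"); cv2.imwrite("pics/end.png",p["color"])
E
```

```text
Fn mean 0.14 sd 0.68
a,b,z mm [ 51.3 -34.1 271. ] Fn 1.0280793028983248
```

View pics/end.png

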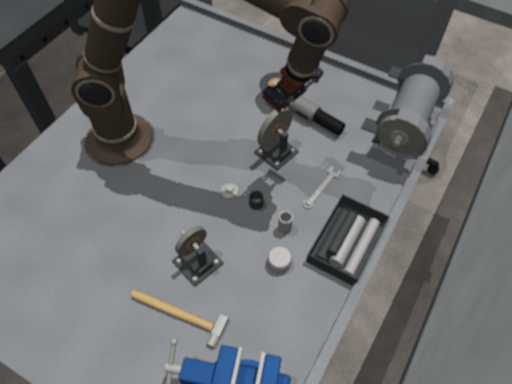

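```bash
python3 - <<'E'
from h import *
p=camera("scene"); s=state(); u=proj(p,s["tcp_pos"]); print(u)
c=[235,60]; k=7
im=cv2.resize(p["color"][60:140,235:320],None,fx=k,fy=k,interpolation=cv2.INTER_CUBIC)
q=((u+.5-c)*k).round().astype(int); cv2.drawMarker(im,tuple(int(v) for v in q),(0,255,0),0,20,1)
f=cv2.imread("pics/fl3.png"); im2=cv2.resize(f[85:165,250:300],None,fx=k,fy=k,interpolation=cv2.INTER_CUBIC)
im2=im2[:, :200]
cv2.imwrite("pics/end2.png",np.hstack([im,im2]))
E
```

```text
[281.73439987 108.84996533]
```

View pics/end2.png

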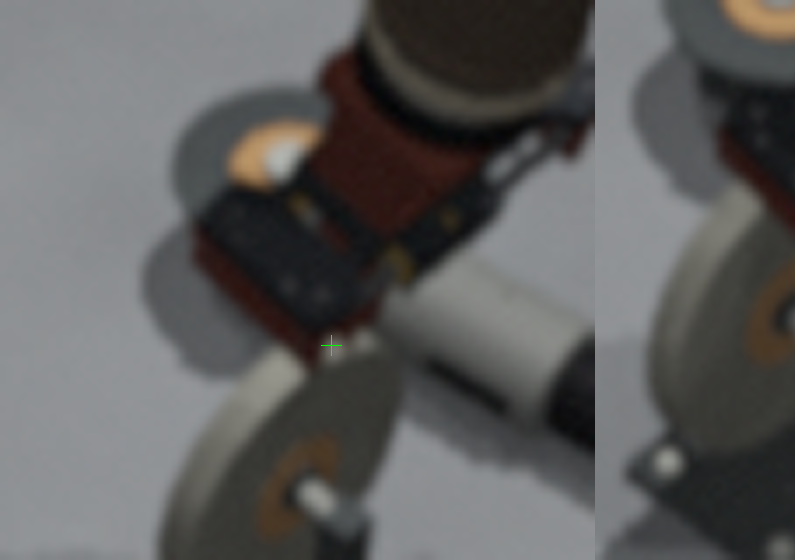

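```bash
python3 -c "
from station import *
print(finish_job())"
```

```text
the job is handed in; nothing more can be done
None
```

I tapped the larger wheel with the shut fingertips in the order asked: near left, near right, far left, far right. The finger came right off after each tap, and I handed the job in at about 12.6 s with no verdict reported.

| Spot | Force square to the face | How it was read |
|---|---|---|
| near left | about 2.0 N | single reading, rising over the last steps |
| near right | about 1.4–1.5 N | two single readings |
| far left | about 1.8 N | average of four readings |
| far right | about 1.5 N | average of four readings |

- **How sure the contacts are:** the force reading is noisy, about ±0.5 N, with one stray value of 1.35 N in free air. The near-face contacts rest on single readings that agreed with each other; I did not average them as I did the far ones.
- **Position:** the fingertip stayed within about 1–2 mm of the planned spots as measured. My fit of the wheel from the pictures was uncertain by about 5 mm, and the two camera views differed by up to 9 mm sideways. That is still inside the 20 mm allowance.
- **Contact depth:** on both faces, contact came several millimetres later than I expected from the 20 mm pad width. That fits narrower fingertips.
- **Contact time:** the finger stayed on the wheel for up to about 0.5 s at some spots, because I advanced in small steps.
- **Last checks:** the final picture shows the gripper clear above the wheel with its tip at 0.27 m, and the wheel hanging upright. The average force square to the wheel's face was near zero (0.14 N). The small wheel and the other things look undisturbed by eye; I did not measure them again.

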